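# Crack the stuck lid of the airtight paper case and hold it ajar

### The job

The lid of the airtight paper case has stuck to its seal: take the brass paperweight off the lid and stand it on the round cork coaster (set down, not dropped), then pull the lid free by its steel bar and hold it ajar, about 3 cm open at its front edge, so that the stored paper can breathe. Never let the lid fly wide open (6 cm or more at the front), and leave the other things on the mat where they are. Finish while still holding the lid ajar by the bar; do not let go of it.

Things in the scene. Friction and masses are not known exactly. Their poses are not given: they have to be found in the camera images.
- case: White airtight paper case with a blue lid, 180 mm deep (its x) by 240 mm wide (its y), standing flat on the green cutting mat and fixed there; it does not shift. Origin: centre of its underside, on the mat (the mat's top is 3 mm above the table). Its +x points to the hinge side (away from the robot at yaw 0), z up. The lid's closed top face is 74 mm above the origin; the lid plate is 9 mm thick.
- case_hinge (a point): Point on the lid's hinge line, mid-width: 90 mm along the case's +x from its origin and 64 mm up. The hinge line runs along the case's y.
- lid (a joint): Lid angle in rad: 0 shut, grows as the front edge rises; 0.17 is about 3 cm at the front edge, 0.33 about 6 cm. A sprung rubber lip seals the front: the lid hardly moves until the upward pull at the bar passes about 13 to 22 N, then lets go suddenly; the pull fades over 10 mm of lift to the lid's weight (2 to 4 N). Let go, it falls back, shut or onto its lip (0.06).
- lid_bar (a point): Straight steel handle bar on the lid, parallel to the case's y, near the front edge: 12 mm thick, 96 mm long, carried by two 10 mm posts 88 mm apart (78 mm clear between them). Origin: middle of the bar, 155 mm in front of the hinge line and 42 mm above it when shut, 32 mm above the lid's top face (26 mm clear under the bar). Axes parallel to the case's when shut; it turns with the lid. The lid's front edge is 27 mm in front of the bar.
- paperweight: Brass paperweight, 0.4 to 0.6 kg, standing on the lid behind the bar: a foot disc 52 mm across and 20 mm high, and on it an upright round grip 28 mm across and 36 mm high (56 mm high in all). Origin: centre of its underside; z up along its axis.
- coaster: Round cork coaster, 100 mm across and 5 mm thick, fixed on the mat to the left or to the right. Origin: centre of its underside, so that its top is 5 mm above the origin.
- dish: Blue ceramic bowl 90 mm across, 28 mm high, bystander; origin at the centre of its underside.
- eraser: White eraser with red sleeve, 45 x 20 x 12 mm, bystander; origin at the centre of its underside.
- knife: Black craft knife lying flat, 140 mm long (its x), 10 mm wide, 8 mm high, bystander; origin at its middle, underside.
- folder: Wooden paper folder, a flat 140 x 22 x 5 mm strip, bystander; origin at the centre of its underside.
- glue_stick: Yellow glue stick with red cap standing upright, 32 mm across, 90 mm high, bystander; origin at the centre of its underside.
- tape: Orange ring of tape lying flat, 70 mm across, 20 mm high, bystander; origin at the centre of its underside.

How it is judged:
By the outcome, as a careful person would: the job done as asked, in the order asked, and still so for the second after the job is handed in, while the arm keeps its last pose, push and grip.
It also fails if it takes over 48 s, if anything falls off the work surface, if the arm or the gripper's body presses on something with over 40 N, if the wrist force passes 120 N, or if a joint passes its speed limit or range.

### The arm

A 6-joint arm with a two-finger parallel gripper is mounted at the origin on the work surface. World frame = base frame: x ahead of the robot, y to its left, z up, the work surface at z = 0. Lengths are in m, angles in rad, forces in N, time in s.
With the tool pointing down it reaches from about 0.35 to 0.775 m from the base axis. Payload 7.3 kg.
Tool frame: the origin (TCP) lies at the very end of the fingers, on their centre line; the grasp point (between the pads) lies 19 mm behind it (robot.hold_point_z is the distance from the TCP to the grasp point, in m); z points along the fingers, y is the direction in which the jaws open and shut (so a half turn about z gives the same grasp; the last joint's range is limited). The gripper opens to 92 mm and grips with 3 to 60 N. Pads are 19 mm wide; open, the fingers measure 130 mm over their backs; the gripper's body (75 mm by 190 mm) begins 47 mm behind the grasp point.
Start: joints at [-1.289, 0.342, 1.524, -0, 1.275, -0.146], TCP at [0.218, -0.478, 0.227] pointing down, gripper open.
Joint ranges: [-2.53, 2.53], [-0.77, 2.02], [0.04, 2.7], [-1, 4.14], [0.28, 2.66], [-3.11, 3.11]. Speed limits (rad/s): [2.57, 2.57, 3.14, 3.14, 3.14, 3.14].

### API

Orientations are given as [roll, pitch, yaw] about the fixed x, y, z axes, in that order (R = Rz(yaw) Ry(pitch) Rx(roll)).
In Python, from cell import monitor, viewer, robot gives the robot as it stands.
- The arm moves only by the tool move_arm, never from a script. Its argument "deltas" is a list of rows, each an object of numbers: "x", "y", "z": the shift along the tool's x, y, z in m; "wx", "wy", "wz": the turn, a rotation vector about the tool's x, y, z in degrees; "hand": the opening, from 0 (shut) to 1 (fully open). In form: [{"x": .., "y": .., "z": .., "wx": .., "wy": .., "wz": .., "hand": ..}, ...]. A call has 1 to 8 rows; each row is the pose to reach, as a shift and turn from the pose commanded when the call began, along the tool's axes at that moment; what a row does not reach only later rows make up. A row lasts 1/8 s, in which the tool goes at most 62.5 mm and 10.7 degrees, less where a joint would pass 70% of its speed; a pose out of reach is approached as far as the arm can. A call with a gripper value outside its range is refused whole. The fingers move at their own pace and stop on an object; "grip_force" is the grip in N (left out, the last holds). Time passes only in rows, so rows that repeat a pose let the fingers close. It gives the time, the measured TCP pose, the force and the opening at its end, in the units of the state.
- monitor.observe(): the state, without advancing time (a new reading comes with each control period).
- viewer.read_camera(name): name is "side" or "top" or "wrist"; returns the picture (400x640x3 uint8, red, green, blue); there is no depth.
- viewer.camera_params(name): a dict with "camera_matrix" (3x3 intrinsics, pixels), "R" (3x3) and "t" (3): a world point X has camera coordinates R X + t. Camera axes: x right, y down, z forward; pixel columns grow to the right and rows downward; lengths in m; the calibration is good to about 2 mm. The wrist camera is an equidistant fisheye: a pixel r from the principal point sees the ray r / f radians off the axis. A picture is of the moment at which its call begins: read the wrist's pose just before it. camera_params takes no time and is no camera call; for the wrist camera it gives the pose at the moment of the call.
- robot.hand_in(): hands the job in, once; it reports no verdict.
The state is a dict: "time": time; "qpos": joint angles; "qvel": joint speeds; "joint_efforts": joint torques, N m; "tool_pos": TCP position; "tool_rot": TCP orientation; "contact_force": force on the tool from outside, world axes, zero at the start; "torque": the same for the moment, N m; "opening": finger opening in m.
Only numpy, scipy, OpenCV 4.12 (cv2) and the standard library are available. Lean on these libraries where they do the work, as an engineer would, in place of code of your own. Each camera call takes 0.05 s, during which the arm holds its last target. There are 200 camera calls.

## Working session

There is one attempt and no reset: what is moved stays moved. The work goes in short steps, Python scripts to look and compute and a tool call to move; the robot and the scene stay as the last step left them, time stands still between calls to the robot, and variables do not carry over. Pictures are saved under pics/ and viewed, about 8 in all and at most 12, crops included, and the job is handed in when it is done.

Besides the shell and the picture viewer there is one more tool, called after "Request:" by a JSON object that holds its "op" and its "data". move_arm: Moves the arm, as the interface text tells. Its arguments: {"type":"object","properties":{"deltas":{"type":"array","items":{"type":"object","properties":{"x":{"type":"number"},"y":{"type":"number"},"z":{"type":"number"},"wx":{"type":"number"},"wy":{"type":"number"},"wz":{"type":"number"},"hand":{"type":"number"}}}},"grip_force":{"type":"number"}},"required":["deltas"]}

```bash
mkdir -p pics; ls; python3 - <<'E'
from cell import monitor, viewer, robot
import cv2
s=monitor.observe();print({k:s[k] for k in('time','tool_pos','tool_rot','contact_force','opening')},robot.hold_point_z)
for n in('top','side'):
    im=viewer.read_camera(n);cv2.imwrite(f'pics/{n}0.png',im[...,::-1])
    p=viewer.camera_params(n);print(n,p)
E
```

```text
pics
{'time': 0.0, 'tool_pos': array([ 0.21772278, -0.47726609,  0.22602721]), 'tool_rot': array([-3.14000834e+00, -2.18296075e-04,  4.27825049e-01]), 'contact_force': array([-0.59397956,  0.34494006,  0.91221445]), 'opening': 0.09185746119479415} 0.0188
top {'camera_matrix': array([[431.21934508,   0.        , 316.05662294],
       [  0.        , 431.21934508, 203.84186285],
       [  0.        ,   0.        ,   1.        ]]), 'R': array([[ 0.02470031, -0.99967431, -0.00641566],
       [-0.98496056, -0.02323798, -0.17120952],
       [ 0.17100467,  0.0105481 , -0.98521375]]), 't': array([-0.00301897,  0.55951615,  1.52945542])}
side {'camera_matrix': array([[454.79713912,   0.        , 319.41139818],
       [  0.        , 454.79713912, 192.43874459],
       [  0.        ,   0.        ,   1.        ]]), 'R': array([[-0.99896473, -0.04088693, -0.01994322],
       [-0.00363366,  0.50871058, -0.86092993],
       [ 0.04534611, -0.85996616, -0.5083325 ]]), 't': array([0.55989189, 0.08452482, 1.27602528])}
```

View pics/top0.png

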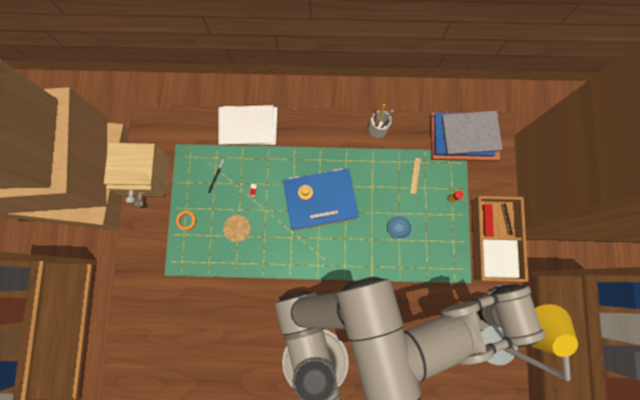

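View pics/side0.png

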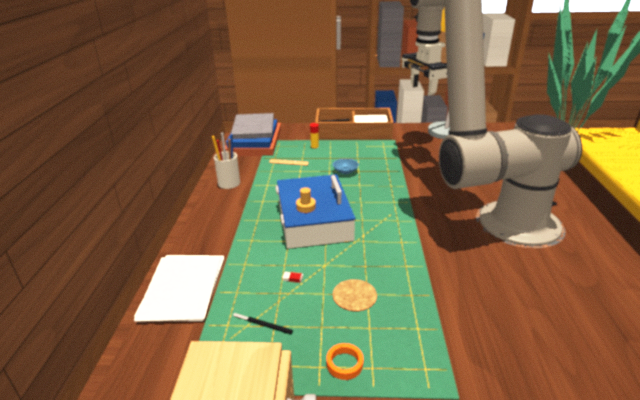

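The top view shows the case at about (320,198), the paperweight at (305,192), the bar at (323,215) and the coaster at (237,228), left of the case. The side view agrees. Next I measure these.

```bash
cat > h.py <<'E'
from cell import monitor, viewer, robot
import cv2, numpy as np
from scipy.spatial.transform import Rotation as Ro
def ray(p,uv):
    K,R,t=p['camera_matrix'],p['R'],p['t']
    return -R.T@t, R.T@np.linalg.solve(K,[uv[0],uv[1],1.])
def onplane(p,uv,z):
    o,d=ray(p,uv); return o+d*(z-o[2])/d[2]
def proj(p,X):
    c=p['K'] if 0 else p['camera_matrix']@(p['R']@np.array(X)+p['t']); return c[:2]/c[2]
def delta(target,yaw=None):
    s=monitor.observe(); R=Ro.from_euler('xyz',s['tool_rot']).as_matrix()
    d=R.T@(np.array(target)-s['tool_pos']); 
    w=None
    if yaw is not None:
        w=np.degrees((Ro.from_matrix(R.T)*Ro.from_euler('xyz',[np.pi,0,yaw])).as_rotvec())
    return np.round(d,4), None if w is None else np.round(w,2)
E
python3 - <<'E'
from h import *
for n in('top','side'):
    im=cv2.imread(f'pics/{n}0.png');p=viewer.camera_params(n);hsv=cv2.cvtColor(im,cv2.COLOR_BGR2HSV)
    box=dict(top=(275,150,370,240),side=(265,165,365,255))[n]
    def blob(lo,hi,bx,name):
        m=cv2.inRange(hsv,lo,hi);k=np.zeros_like(m);k[bx[1]:bx[3],bx[0]:bx[2]]=m[bx[1]:bx[3],bx[0]:bx[2]]
        cs,_=cv2.findContours(k,cv2.RETR_EXTERNAL,cv2.CHAIN_APPROX_NONE)
        c=max(cs,key=cv2.contourArea);M=cv2.moments(c);print(n,name,cv2.contourArea(c),(M['m10']/M['m00'],M['m01']/M['m00']),cv2.boundingRect(c));return c
    c=blob((105,120,50),(125,255,255),box,'lid')
    hull=cv2.convexHull(c)
    P=np.array([onplane(p,q[0],.077)[:2] for q in hull],np.float32)
    r=cv2.minAreaRect(P);print('rect',r)
    pw=blob((12,100,120),(30,255,255),box,'weight')
    cb=dict(top=(215,205,260,250),side=(325,270,385,320))[n]
    co=blob((5,50,80),(28,255,255),cb,'coaster')
    e=cv2.fitEllipse(co);print('coaster',e,onplane(p,e[0],.008))
    P=np.array([onplane(p,q[0],.008)[:2] for q in co],np.float32);print(cv2.minEnclosingCircle(P))
    bar=blob((0,0,140),(180,110,255),dict(top=(300,205,345,224),side=(325,170,345,207))[n],'bar')
    crop=im[box[1]:box[3],box[0]:box[2]];crop=cv2.resize(crop,None,fx=4,fy=4,interpolation=cv2.INTER_CUBIC)
    cv2.imwrite(f'pics/{n}crop.png',crop); P=np.array([onplane(p,q[0],.109)[:2] for q in bar],np.float32);print('bar',cv2.minAreaRect(P))
a=cv2.imread('pics/topcrop.png');b=cv2.imread('pics/sidecrop.png')
b=cv2.resize(b,(int(b.shape[1]*.95),a.shape[0]));cv2.imwrite('pics/crops.png',np.hstack([a,b])[:600,:800])
E
```

```text
top lid 3113.0 (320.0773637434415, 198.5477567191348) (284, 169, 74, 60)
rect ((0.5754818320274353, -0.0036640167236328125), (0.1782890260219574, 0.23908761143684387), 11.774185180664062)
top weight 135.0 (305.1802469135802, 192.3037037037037) (299, 186, 14, 14)
top coaster 540.0 (236.5601851851852, 228.08796296296296) (223, 215, 28, 27)
coaster ((236.55886840820312, 228.08543395996094), (25.951885223388672, 26.590925216674805), 54.01646423339844) [0.4678855  0.30443902 0.008     ]
((0.4679674804210663, 0.30460527539253235), 0.05071773752570152)
top bar 101.5 (323.3875205254515, 213.79474548440064) (309, 210, 30, 10)
bar ((0.5134906768798828, -0.0171361081302166), (0.018155643716454506, 0.1037464290857315), 12.34897518157959)
side lid 2670.0 (311.343695380774, 201.87565543071162) (278, 176, 77, 51)
rect ((0.5775055885314941, 0.0006934702396392822), (0.17931188642978668, 0.24535229802131653), 12.033074378967285)
side weight 289.5 (305.27115716753025, 201.23603914795623) (296, 188, 19, 25)
side coaster 1076.0 (354.409541511772, 294.8480483271375) (332, 279, 45, 33)
coaster ((354.41156005859375, 294.8431091308594), (31.274677276611328, 43.87227249145508), 93.37895965576172) [0.46844741 0.30647096 0.008     ]
((0.46743112802505493, 0.3041386902332306), 0.0523565411567688)
side bar 146.0 (334.89383561643837, 183.37671232876713) (325, 170, 17, 35)
bar ((0.515621542930603, -0.015686683356761932), (0.02600063383579254, 0.19273003935813904), 12.87152099609375)
```

View pics/crops.png

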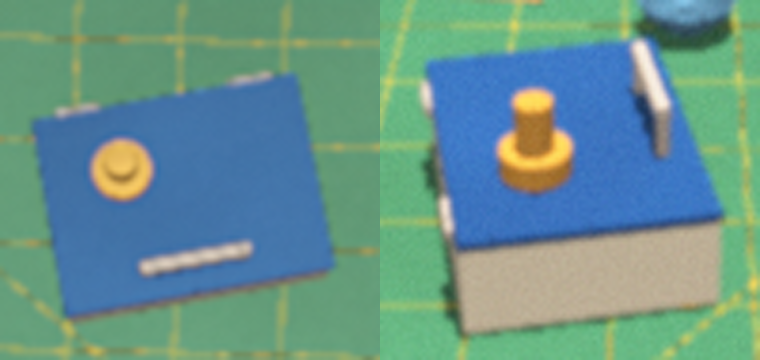

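The crops show the weight's grip top at about (305.5,190) in both views, well behind the bar, and the case yawed about +12°. Now I work out the weight position and the move.

```bash
python3 - <<'E'
from h import *
pt,ps=[viewer.camera_params(n) for n in('top','side')]
print('foot',onplane(pt,(305.3,192.4),.097),'grip top',onplane(pt,(305.5,190.),.133))
print('side grip top',onplane(ps,(305.3,189.8),.133))
yaw=np.radians(11.9);ex=np.array([np.cos(yaw),np.sin(yaw)])
c=np.array([.5755,-.0037]);print('bar',c-.065*ex,'hinge',c+.09*ex, 'side proj of bar', proj(ps,[*(c-.065*ex),.109]))
p=onplane(pt,(305.3,192.4),.097)
print(delta([p[0],p[1],.227],1.778), 'wt case x,y', (p[:2]-c)@ex,(p[:2]-c)@[-ex[1],ex[0]])
E
```

```text
foot [0.59140154 0.04928615 0.097     ] grip top [0.59271331 0.04751157 0.133     ]
side grip top [0.59283299 0.0495627  0.133     ]
bar [ 0.51189692 -0.01710327] hinge [0.66356581 0.01485838] side proj of bar [336.41398236 185.25572479]
(array([ 5.585e-01, -3.241e-01, -3.000e-04]), array([-6.000e-02, -6.000e-02, -7.736e+01])) wt case x,y 0.026485768974621054 0.04856845583887918
```

Request:
{"op": "move_arm", "data": {"deltas": [{"x": 0.05, "y": -0.03, "wz": -7, "hand": 1}, {"x": 0.1, "y": -0.06, "wz": -16}, {"x": 0.15, "y": -0.09, "wz": -26}, {"x": 0.2, "y": -0.115, "wz": -36}, {"x": 0.25, "y": -0.145, "wz": -46}, {"x": 0.3, "y": -0.175, "wz": -56}, {"x": 0.35, "y": -0.205, "wz": -66}, {"x": 0.4, "y": -0.232, "wz": -76}]}}

```text
schema error: expected keys x, y, z, wx, wy, wz, hand
```

```bash
python3 - <<'E'
from h import *
print(delta([.592,.049,.227],1.778)); s=monitor.observe();print(s['time'],s['tool_pos'],s['tool_rot'],s['contact_force'])
E
```

```text
(array([ 5.589e-01, -3.236e-01, -3.000e-04]), array([-6.000e-02, -6.000e-02, -7.736e+01]))
0.1 [ 0.21772084 -0.47733782  0.22612442] [-3.14025404e+00 -1.84489459e-04  4.27803057e-01] [-1.05928639 -0.60900214 -0.81358944]
```

All keys are required, so I resend.

Request:
{"op": "move_arm", "data": {"deltas": [{"x": 0.05, "y": -0.03, "z": 0, "wx": 0, "wy": 0, "wz": -7, "hand": 1}, {"x": 0.1, "y": -0.06, "z": 0, "wx": 0, "wy": 0, "wz": -16, "hand": 1}, {"x": 0.15, "y": -0.09, "z": 0, "wx": 0, "wy": 0, "wz": -26, "hand": 1}, {"x": 0.2, "y": -0.115, "z": 0, "wx": 0, "wy": 0, "wz": -36, "hand": 1}, {"x": 0.25, "y": -0.145, "z": 0, "wx": 0, "wy": 0, "wz": -46, "hand": 1}, {"x": 0.3, "y": -0.175, "z": 0, "wx": 0, "wy": 0, "wz": -56, "hand": 1}, {"x": 0.35, "y": -0.205, "z": 0, "wx": 0, "wy": 0, "wz": -66, "hand": 1}, {"x": 0.4, "y": -0.232, "z": 0, "wx": 0, "wy": 0, "wz": -76, "hand": 1}]}}

```text
time: 1.1
tool_pos: [0.4862, -0.0988, 0.2266]
tool_rot: [-3.141, 0.0, 1.76]
contact_force: [0.7, -1.2, 0.2]
opening: 0.0921
```

```bash
python3 - <<'E'
from h import *
print(delta([.592,.049,.227],1.778)); s=monitor.observe();print(s['time'],s['tool_pos'],s['tool_rot'],s['contact_force'])
E
```

```text
(array([ 0.1252,  0.1317, -0.0005]), array([-0.02,  0.  , -1.02]))
1.1 [ 0.48619449 -0.09881127  0.22656672] [-3.14125301e+00  5.36848755e-05  1.76022704e+00] [ 0.74905683 -1.22831333  0.21701413]
```

Request:
{"op": "move_arm", "data": {"deltas": [{"x": 0.04, "y": 0.043, "z": 0, "wx": 0, "wy": 0, "wz": -1, "hand": 1}, {"x": 0.083, "y": 0.087, "z": 0, "wx": 0, "wy": 0, "wz": -1, "hand": 1}, {"x": 0.115, "y": 0.12, "z": 0, "wx": 0, "wy": 0, "wz": -1, "hand": 1}, {"x": 0.126, "y": 0.132, "z": 0.01, "wx": 0, "wy": 0, "wz": -1, "hand": 1}, {"x": 0.126, "y": 0.132, "z": 0.01, "wx": 0, "wy": 0, "wz": -1, "hand": 1}]}}

```text
time: 1.72
tool_pos: [0.5916, 0.0476, 0.2149]
tool_rot: [-3.138, -0.0, 1.773]
contact_force: [0.1, 0.1, 0.5]
opening: 0.0919
```

```bash
python3 - <<'E'
from h import *
p=viewer.camera_params('wrist');im=viewer.read_camera('wrist')
print(p);cv2.imwrite('pics/wrist1.png',im[...,::-1])
print(delta([.592,.049,.101],1.778)); s=monitor.observe();print(s['time'],s['tool_pos'],s['tool_rot'],s['contact_force'])
E
```

```text
{'camera_matrix': array([[309.70691629,   0.        , 326.3213682 ],
       [  0.        , 309.70691629, 206.00807579],
       [  0.        ,   0.        ,   1.        ]]), 'R': array([[ 0.97961413,  0.20084227, -0.00430603],
       [ 0.19302958, -0.93513816,  0.29707945],
       [ 0.05563938, -0.29185442, -0.95484305]]), 't': array([-0.58829557, -0.10324866,  0.36047951])}
(array([0.0021, 0.0013, 0.1147]), array([-0.15, -0.  , -0.35]))
1.775 [0.59147049 0.04671067 0.21568206] [-3.13895781e+00 -6.63824486e-06  1.77185797e+00] [ 0.27175744 -0.7227956   0.3441688 ]
```

View pics/wrist1.png

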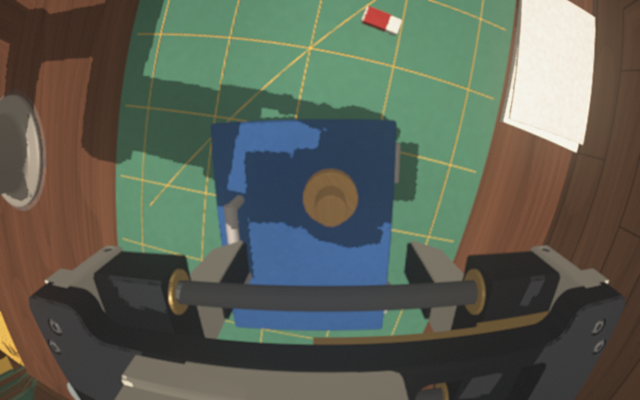

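The wrist view shows the weight's foot disc centred at about (330,198), with the grip top at about (330,208). I check this against the top and side estimates.

```bash
cat >> h.py <<'E'
def wray(p,uv,z):
    K,R,t=p['camera_matrix'],p['R'],p['t']
    a=(np.array(uv)-K[:2,2])/K[0,0];r=np.hypot(*a)
    d=R.T@np.array([*(a/r*np.sin(r)),np.cos(r)]);o=-R.T@t
    return o+d*(z-o[2])/d[2]
E
python3 - <<'E'
from h import *
p=viewer.camera_params('wrist');im=cv2.imread('pics/wrist1.png');hsv=cv2.cvtColor(im,cv2.COLOR_BGR2HSV)
m=cv2.inRange(hsv,(8,70,40),(32,255,255));k=np.zeros_like(m);k[155:240,285:375]=m[155:240,285:375]
c=max(cv2.findContours(k,cv2.RETR_EXTERNAL,cv2.CHAIN_APPROX_NONE)[0],key=cv2.contourArea)
e=cv2.fitEllipse(c);print(e)
P=np.array([wray(p,q[0],.097)[:2] for q in c],np.float32);print(cv2.minEnclosingCircle(P))
print('bar end',wray(p,(234,206),.109),'lid corners',[wray(p,u,.077) for u in((212,124),(396,122))])
E
```

```text
((329.9736328125, 196.93606567382812), (53.45586395263672, 55.45185470581055), 178.78858947753906)
((0.5939885377883911, 0.0498386025428772), 0.027358409017324448)
bar end [0.5082195  0.02807068 0.109     ] lid corners [array([0.46559267, 0.09595447, 0.077     ]), array([0.64208356, 0.13149446, 0.077     ])]
```

Request:
{"op": "move_arm", "data": {"deltas": [{"x": 0.0015, "y": 0.002, "z": 0.03, "wx": 0, "wy": 0, "wz": 0, "hand": 1}, {"x": 0.0015, "y": 0.002, "z": 0.065, "wx": 0, "wy": 0, "wz": 0, "hand": 1}, {"x": 0.0015, "y": 0.002, "z": 0.095, "wx": 0, "wy": 0, "wz": 0, "hand": 1}, {"x": 0.0015, "y": 0.002, "z": 0.11, "wx": 0, "wy": 0, "wz": 0, "hand": 1}, {"x": 0.0015, "y": 0.002, "z": 0.114, "wx": 0, "wy": 0, "wz": 0, "hand": 1}, {"x": 0.0015, "y": 0.002, "z": 0.114, "wx": 0, "wy": 0, "wz": 0, "hand": 0.5}, {"x": 0.0015, "y": 0.002, "z": 0.114, "wx": 0, "wy": 0, "wz": 0, "hand": 0.2}, {"x": 0.0015, "y": 0.002, "z": 0.114, "wx": 0, "wy": 0, "wz": 0, "hand": 0.1}], "grip_force": 30}}

```text
time: 2.78
tool_pos: [0.5944, 0.0492, 0.1035]
tool_rot: [3.14, 0.0, 1.772]
contact_force: [-0.1, 0.6, 0.3]
opening: 0.0662
```

Request:
{"op": "move_arm", "data": {"deltas": [{"x": 0, "y": 0, "z": 0, "wx": 0, "wy": 0, "wz": 0, "hand": 0}, {"x": 0, "y": 0, "z": 0, "wx": 0, "wy": 0, "wz": 0, "hand": 0}, {"x": 0, "y": 0, "z": 0, "wx": 0, "wy": 0, "wz": 0, "hand": 0}, {"x": 0, "y": 0, "z": 0, "wx": 0, "wy": 0, "wz": 0, "hand": 0}, {"x": 0, "y": 0, "z": 0, "wx": 0, "wy": 0, "wz": 0, "hand": 0}], "grip_force": 40}}

```text
time: 3.4
tool_pos: [0.5941, 0.0492, 0.1027]
tool_rot: [3.141, 0.0, 1.772]
contact_force: [1.6, -0.6, 0.5]
opening: 0.0273
```

Request:
{"op": "move_arm", "data": {"deltas": [{"x": 0, "y": 0, "z": -0.008, "wx": 0, "wy": 0, "wz": 0, "hand": 0}, {"x": 0, "y": 0, "z": -0.025, "wx": 0, "wy": 0, "wz": 0, "hand": 0}, {"x": 0, "y": 0, "z": -0.05, "wx": 0, "wy": 0, "wz": 0, "hand": 0}, {"x": 0, "y": 0, "z": -0.07, "wx": 0, "wy": 0, "wz": 0, "hand": 0}, {"x": 0, "y": 0, "z": -0.075, "wx": 0, "wy": 0, "wz": 0, "hand": 0}]}}

```text
time: 4.03
tool_pos: [0.5948, 0.0491, 0.18]
tool_rot: [3.138, 0.001, 1.772]
contact_force: [0.5, -0.5, -4.8]
opening: 0.0273
```

```bash
python3 - <<'E'
from h import *
print(delta([.468,.3045,.178],1.778)); s=monitor.observe();print(s['time'],s['tool_pos'],s['tool_rot'],s['contact_force'],s['opening'])
E
```

```text
(array([ 0.2755, -0.0733,  0.0015]), array([ 0.19,  0.06, -0.36]))
4.025 [0.5947814  0.04912361 0.17997298] [3.13820471e+00 9.60874920e-04 1.77169438e+00] [ 0.52554314 -0.47239394 -4.8121204 ] 0.02728989419480428
```

Weight held, 4.8 N. I carry it to the coaster.

Request:
{"op": "move_arm", "data": {"deltas": [{"x": 0.025, "y": -0.006, "z": 0, "wx": 0, "wy": 0, "wz": 0, "hand": 0}, {"x": 0.07, "y": -0.018, "z": 0, "wx": 0, "wy": 0, "wz": 0, "hand": 0}, {"x": 0.12, "y": -0.032, "z": 0, "wx": 0, "wy": 0, "wz": 0, "hand": 0}, {"x": 0.17, "y": -0.045, "z": 0, "wx": 0, "wy": 0, "wz": 0, "hand": 0}, {"x": 0.22, "y": -0.059, "z": 0.01, "wx": 0, "wy": 0, "wz": 0, "hand": 0}, {"x": 0.26, "y": -0.069, "z": 0.03, "wx": 0, "wy": 0, "wz": 0, "hand": 0}, {"x": 0.275, "y": -0.073, "z": 0.06, "wx": 0, "wy": 0, "wz": 0, "hand": 0}, {"x": 0.275, "y": -0.073, "z": 0.1, "wx": 0, "wy": 0, "wz": 0, "hand": 0}]}}

```text
time: 5.03
tool_pos: [0.4671, 0.3057, 0.0773]
tool_rot: [3.14, -0.001, 1.774]
contact_force: [1.3, -0.2, -4.7]
opening: 0.0271
```

```bash
python3 - <<'E'
from h import *
print(delta([.468,.3045,.034],1.778)); s=monitor.observe();print(s['time'],s['tool_pos'],s['tool_rot'],s['contact_force'],s['opening'])
E
```

```text
(array([-0.0014,  0.0006,  0.0433]), array([ 0.09, -0.03, -0.22]))
5.025 [0.46706466 0.3056742  0.07732443] [ 3.13998770e+00 -5.46895390e-04  1.77409025e+00] [ 1.33428773 -0.16001022 -4.72238517] 0.027099068868397483
```

Request:
{"op": "move_arm", "data": {"deltas": [{"x": -0.001, "y": 0, "z": 0.02, "wx": 0, "wy": 0, "wz": 0, "hand": 0}, {"x": -0.001, "y": 0, "z": 0.034, "wx": 0, "wy": 0, "wz": 0, "hand": 0}, {"x": -0.001, "y": 0, "z": 0.039, "wx": 0, "wy": 0, "wz": 0, "hand": 0}, {"x": -0.001, "y": 0, "z": 0.04, "wx": 0, "wy": 0, "wz": 0, "hand": 0}, {"x": -0.001, "y": 0, "z": 0.041, "wx": 0, "wy": 0, "wz": 0, "hand": 0}]}}

```text
time: 5.65
tool_pos: [0.4684, 0.3033, 0.0375]
tool_rot: [3.14, -0.0, 1.772]
contact_force: [-0.4, -0.4, -5.3]
opening: 0.0273
```

Request:
{"op": "move_arm", "data": {"deltas": [{"x": 0, "y": 0, "z": 0.0012, "wx": 0, "wy": 0, "wz": 0, "hand": 0}, {"x": 0, "y": 0, "z": 0.0024, "wx": 0, "wy": 0, "wz": 0, "hand": 0}, {"x": 0, "y": 0, "z": 0.003, "wx": 0, "wy": 0, "wz": 0, "hand": 0}]}}

```text
time: 6.02
tool_pos: [0.4678, 0.3031, 0.0338]
tool_rot: [3.141, 0.0, 1.772]
contact_force: [0.8, -0.8, 0.2]
opening: 0.0272
```

The load has gone from the wrist, so the weight is resting on the coaster. I release and rise.

Request:
{"op": "move_arm", "data": {"deltas": [{"x": 0, "y": 0, "z": 0.0003, "wx": 0, "wy": 0, "wz": 0, "hand": 0.4}, {"x": 0, "y": 0, "z": 0.0003, "wx": 0, "wy": 0, "wz": 0, "hand": 0.7}, {"x": 0, "y": 0, "z": 0.0003, "wx": 0, "wy": 0, "wz": 0, "hand": 0.7}, {"x": 0, "y": 0, "z": -0.015, "wx": 0, "wy": 0, "wz": 0, "hand": 0.7}, {"x": 0, "y": 0, "z": -0.06, "wx": 0, "wy": 0, "wz": 0, "hand": 0.7}, {"x": 0, "y": 0, "z": -0.12, "wx": 0, "wy": 0, "wz": 0, "hand": 0.7}, {"x": 0, "y": 0, "z": -0.16, "wx": 0, "wy": 0, "wz": 0, "hand": 0.7}]}}

```text
time: 6.9
tool_pos: [0.4684, 0.3034, 0.1978]
tool_rot: [3.137, -0.001, 1.772]
contact_force: [1.2, 0.4, -0.2]
opening: 0.0643
```

```bash
python3 - <<'E'
from h import *
print(delta([.5125,-.017,.19],1.7785)); s=monitor.observe();print(s['time'],s['tool_pos'],s['tool_rot'],s['contact_force'],s['opening'])
E
```

```text
(array([-0.3228, -0.0208,  0.0074]), array([ 0.24, -0.05, -0.39]))
6.9 [0.46842145 0.30340813 0.1978444 ] [ 3.13735137e+00 -9.69919797e-04  1.77169974e+00] [ 1.15005929  0.38389472 -0.23794972] 0.06426093334755685
```

Request:
{"op": "move_arm", "data": {"deltas": [{"x": -0.04, "y": -0.003, "z": 0, "wx": 0, "wy": 0, "wz": 0, "hand": 0.7}, {"x": -0.09, "y": -0.006, "z": 0, "wx": 0, "wy": 0, "wz": -0.3, "hand": 0.7}, {"x": -0.145, "y": -0.009, "z": 0, "wx": 0, "wy": 0, "wz": -0.3, "hand": 0.7}, {"x": -0.2, "y": -0.013, "z": 0, "wx": 0, "wy": 0, "wz": -0.3, "hand": 0.7}, {"x": -0.255, "y": -0.016, "z": 0, "wx": 0, "wy": 0, "wz": -0.3, "hand": 0.7}, {"x": -0.3, "y": -0.019, "z": 0, "wx": 0, "wy": 0, "wz": -0.3, "hand": 0.7}, {"x": -0.322, "y": -0.021, "z": 0.007, "wx": 0, "wy": 0, "wz": -0.3, "hand": 0.7}, {"x": -0.322, "y": -0.021, "z": 0.007, "wx": 0, "wy": 0, "wz": -0.3, "hand": 0.7}]}}

```text
time: 7.9
tool_pos: [0.5114, -0.018, 0.1873]
tool_rot: [3.141, 0.0, 1.774]
contact_force: [-0.1, 0.7, -0.9]
opening: 0.0644
```

```bash
python3 - <<'E'
from h import *
import pickle
p=viewer.camera_params('wrist');im=viewer.read_camera('wrist')
pickle.dump(p,open('p2.pkl','wb'));cv2.imwrite('pics/wrist2.png',im[...,::-1])
im=viewer.read_camera('side');cv2.imwrite('pics/side2.png',im[...,::-1])
print(delta([.5125,-.017,.09],1.7785)); s=monitor.observe();print(s['time'],s['tool_pos'],s['tool_rot'],s['contact_force'],s['opening'])
E
```

```text
(array([-0.001 ,  0.0008,  0.0974]), array([ 0.04, -0.  , -0.11]))
8.0 [ 0.51143415 -0.01622763  0.18744121] [ 3.14088687e+00 -4.86733410e-05  1.77656270e+00] [-0.89215733  0.53015735 -0.43680556] 0.06459611017606405
```

View pics/wrist2.png

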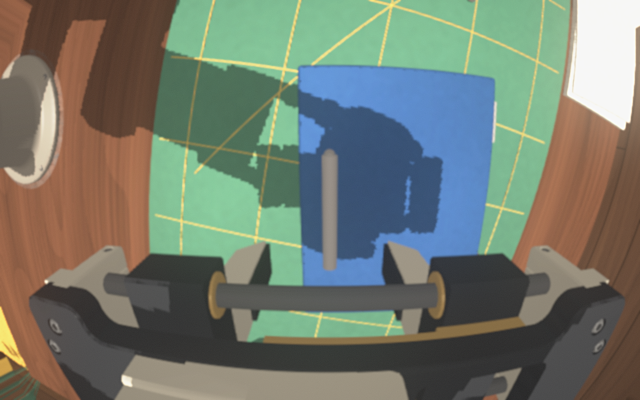

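View pics/side2.png

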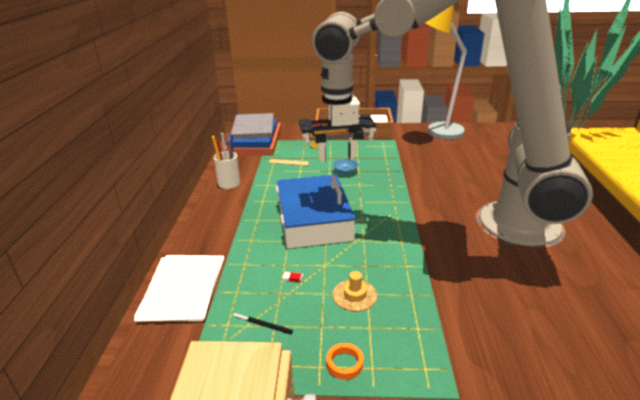

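The weight stands centred on the coaster at about (355,292) in the side view. The wrist view shows the bar from (330,152) to (330,268), between the fingers. I measure the bar from this picture.

```bash
python3 - <<'E'
from h import *
import pickle
p=pickle.load(open('p2.pkl','rb'))
a,b=wray(p,(330,154),.113),wray(p,(330,268),.113);m=(a+b)/2
print(a,b,np.linalg.norm(a-b),m,np.degrees(np.arctan2(-(a-b)[0],(a-b)[1])))
for u,z in(((302,90),.077),((303,240),.077)):print('front edge',wray(p,u,z))
E
```

```text
[0.50423627 0.03102696 0.113     ] [ 0.5239691  -0.06291907  0.113     ] 0.09599604165189903 [ 0.51410268 -0.01594606  0.113     ] 11.86220645111668
front edge [0.47102911 0.07615033 0.077     ]
front edge [ 0.49728168 -0.05796368  0.077     ]
```

Request:
{"op": "move_arm", "data": {"deltas": [{"x": 0, "y": 0.0025, "z": 0.03, "wx": 0, "wy": 0, "wz": -0.1, "hand": 0.7}, {"x": 0, "y": 0.0025, "z": 0.065, "wx": 0, "wy": 0, "wz": -0.1, "hand": 0.7}, {"x": 0, "y": 0.0025, "z": 0.09, "wx": 0, "wy": 0, "wz": -0.1, "hand": 0.7}, {"x": 0, "y": 0.0025, "z": 0.097, "wx": 0, "wy": 0, "wz": -0.1, "hand": 0.6}, {"x": 0, "y": 0.0025, "z": 0.097, "wx": 0, "wy": 0, "wz": -0.1, "hand": 0.3}, {"x": 0, "y": 0.0025, "z": 0.097, "wx": 0, "wy": 0, "wz": -0.1, "hand": 0.2}], "grip_force": 20}}

```text
time: 8.75
tool_pos: [0.5147, -0.0159, 0.0909]
tool_rot: [3.14, 0.001, 1.779]
contact_force: [-0.6, -0.2, -0.1]
opening: 0.0393
```

Request:
{"op": "move_arm", "data": {"deltas": [{"x": 0, "y": 0, "z": 0, "wx": 0, "wy": 0, "wz": 0, "hand": 0}, {"x": 0, "y": 0, "z": 0, "wx": 0, "wy": 0, "wz": 0, "hand": 0}, {"x": 0, "y": 0, "z": 0, "wx": 0, "wy": 0, "wz": 0, "hand": 0}, {"x": 0, "y": 0, "z": 0, "wx": 0, "wy": 0, "wz": 0, "hand": 0}], "grip_force": 20}}

```text
time: 9.25
tool_pos: [0.5135, -0.0163, 0.0899]
tool_rot: [-3.141, 0.0, 1.779]
contact_force: [-3.0, -0.3, 4.8]
opening: 0.011
```

Bar gripped. I raise the grip force and pull gently along the lid's arc.

Request:
{"op": "move_arm", "data": {"deltas": [{"x": 0, "y": 0, "z": 0, "wx": 0, "wy": 0, "wz": 0, "hand": 0}, {"x": 0, "y": 0, "z": 0, "wx": 0, "wy": 0, "wz": 0, "hand": 0}, {"x": 0, "y": 0, "z": -0.0005, "wx": 0, "wy": 0, "wz": 0, "hand": 0}, {"x": 0, "y": 0, "z": -0.001, "wx": 0, "wy": 0, "wz": 0, "hand": 0}, {"x": 0, "y": 0, "z": -0.001, "wx": 0, "wy": 0, "wz": 0, "hand": 0}], "grip_force": 60}}

```text
time: 9.88
tool_pos: [0.5136, -0.0162, 0.09]
tool_rot: [-3.14, -0.0, 1.779]
contact_force: [-1.4, -2.5, -5.2]
opening: 0.0104
```

Request:
{"op": "move_arm", "data": {"deltas": [{"x": 0, "y": 0, "z": -0.0005, "wx": 0, "wy": 0, "wz": 0, "hand": 0}, {"x": 0, "y": 0, "z": -0.001, "wx": 0, "wy": 0, "wz": 0, "hand": 0}, {"x": 0, "y": 0, "z": -0.001, "wx": 0, "wy": 0, "wz": 0, "hand": 0}]}}

```text
time: 10.25
tool_pos: [0.5138, -0.0162, 0.0911]
tool_rot: [-3.141, -0.0, 1.779]
contact_force: [1.8, -3.7, -15.5]
opening: 0.0104
```

Request:
{"op": "move_arm", "data": {"deltas": [{"x": 0, "y": 0, "z": -0.0003, "wx": 0.1, "wy": 0, "wz": 0, "hand": 0}, {"x": 0, "y": 0.0001, "z": -0.0006, "wx": 0.2, "wy": 0, "wz": 0, "hand": 0}, {"x": 0, "y": 0.0001, "z": -0.0008, "wx": 0.2, "wy": 0, "wz": 0, "hand": 0}]}}

```text
time: 10.62
tool_pos: [0.5143, -0.0161, 0.0929]
tool_rot: [-3.139, 0.0, 1.779]
contact_force: [1.8, -3.1, -10.9]
opening: 0.0104
```

The seal seems to have let go: the force is fading and z has risen 3 mm. I follow the arc slowly.

Request:
{"op": "move_arm", "data": {"deltas": [{"x": 0, "y": 0.0004, "z": -0.0015, "wx": 1.2, "wy": 0, "wz": 0, "hand": 0}, {"x": 0, "y": 0.0008, "z": -0.003, "wx": 1.9, "wy": 0, "wz": 0, "hand": 0}, {"x": 0, "y": 0.0013, "z": -0.005, "wx": 2.7, "wy": 0, "wz": 0, "hand": 0}, {"x": 0, "y": 0.0018, "z": -0.007, "wx": 3.4, "wy": 0, "wz": 0, "hand": 0}, {"x": 0, "y": 0.0022, "z": -0.0095, "wx": 4.4, "wy": 0, "wz": 0, "hand": 0}, {"x": 0, "y": 0.0029, "z": -0.0125, "wx": 5.5, "wy": 0, "wz": 0, "hand": 0}, {"x": 0, "y": 0.0029, "z": -0.0125, "wx": 5.5, "wy": 0, "wz": 0, "hand": 0}]}}

```text
time: 11.5
tool_pos: [0.5167, -0.0156, 0.1057]
tool_rot: [-3.041, 0.0, 1.779]
contact_force: [-4.0, -3.2, -1.0]
opening: 0.0104
```

Request:
{"op": "move_arm", "data": {"deltas": [{"x": 0, "y": 0.0004, "z": -0.0025, "wx": 1, "wy": 0, "wz": 0, "hand": 0}, {"x": 0, "y": 0.0009, "z": -0.005, "wx": 2, "wy": 0, "wz": 0, "hand": 0}, {"x": 0, "y": 0.0014, "z": -0.008, "wx": 3, "wy": 0, "wz": 0, "hand": 0}, {"x": 0, "y": 0.0018, "z": -0.0103, "wx": 3.9, "wy": 0, "wz": 0, "hand": 0}, {"x": 0, "y": 0.0018, "z": -0.0105, "wx": 3.9, "wy": 0, "wz": 0, "hand": 0}, {"x": 0, "y": 0.0018, "z": -0.0105, "wx": 3.9, "wy": 0, "wz": 0, "hand": 0}]}}

```text
time: 12.25
tool_pos: [0.5196, -0.015, 0.1159]
tool_rot: [-2.973, 0.0, 1.779]
contact_force: [-4.6, -3.7, -1.1]
opening: 0.0102
```

```bash
python3 - <<'E'
from h import *
out=[]
for n in('top','side','wrist'):
    im=viewer.read_camera(n)[...,::-1].copy();cv2.imwrite(f'pics/{n}3.png',im);out.append(im)
c=cv2.resize(out[1][150:310,250:410],(400,400),interpolation=cv2.INTER_CUBIC);w=cv2.resize(out[2],(400,250))
t=cv2.resize(out[0][140:290,160:480],(400,188));cv2.imwrite('pics/fin.png',np.hstack([np.vstack([w,t]),cv2.copyMakeBorder(c,0,38,0,0,cv2.BORDER_CONSTANT)]))
s=monitor.observe();print(s['time'],s['tool_pos'],s['tool_rot'],s['contact_force'],s['opening'])
E
```

```text
12.4 [ 0.51953757 -0.01498947  0.11583921] [-2.97307225e+00  4.04865115e-04  1.77877765e+00] [-4.18415751 -3.2058132  -0.16828056] 0.010319334115237087
```

View pics/fin.png

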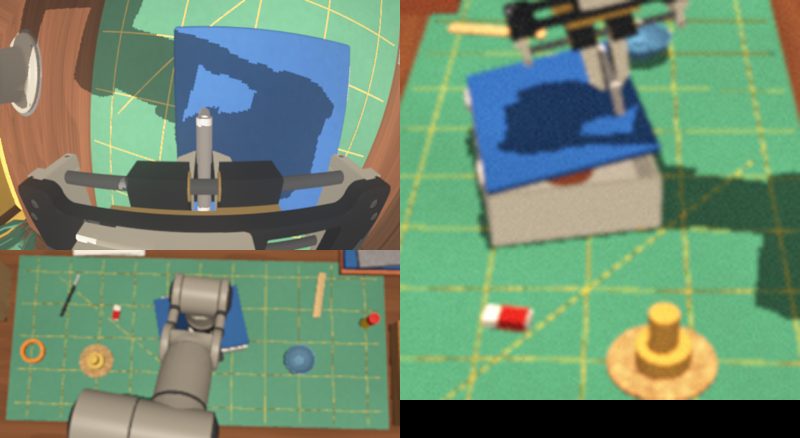

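The picture shows the lid ajar with the bar between the fingers. The weight is upright, central on the coaster, and the bystanders look undisturbed. TCP rise (25.9 mm) and tilt (0.169 rad) both give a lid angle of about 0.17, so I hand in.

```bash
python3 - <<'E'
from h import *
p=viewer.camera_params('side');ex=np.array([np.cos(.2077),np.sin(.2077)]);ey=np.array([-ex[1],ex[0]])
h=np.array([.514,-.016])+.155*ex
for th in(.06,.17,.33):   # lid front-left top corner, case frame (-.182,.12,.010) from hinge
    x=-.182*np.cos(th)+.01*np.sin(th);z=.067+.01*np.cos(th)+.182*np.sin(th)
    print(th,proj(p,[*(h+x*ex+.12*ey),z]))
s=monitor.observe();print(s['tool_pos'],s['opening']);print(robot.hand_in())
E
```

```text
0.06 [354.77166793 214.22131936]
0.17 [353.62659489 207.88207399]
0.33 [350.43576248 198.92959701]
[ 0.51953757 -0.01498947  0.11583921] 0.010319334115237087
the job is handed in; nothing more can be done
None
```

The paperweight stands upright on the cork coaster, and the job was handed in with the gripper still holding the lid about 3 cm ajar by its bar. It took about 12.4 s of the 48 s allowed.

- **Paperweight:** I lowered it onto the coaster until the wrist no longer carried its weight, then let go. The side and top pictures show it central on the coaster.
- **Lid:** The seal let go smoothly: the highest pull I read was about 15.5 N. I then followed the lid's arc slowly. At the end the tool had risen 25.9 mm and tilted 0.169 rad, which both give a lid angle of about 0.17. The grip command stayed at 60 N.
- **Checks that were weaker:** In the last side picture I read the lid's front corner at about row 211. The calculated row is 208 for 0.17 rad and 214 for 0.06 rad, so taken alone this rough, by-eye reading of a blurred corner would suggest about 2 cm open. I relied on the arm's measured pose. The end force reading (about 0 to −1 N vertical, 4 to 6 N sideways) did not clearly show the lid's 2 to 4 N weight.
- **Other things on the mat:** They look unmoved in the final picture. I judged this by eye and did not measure them.

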